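# Stand the slumped slide box back in its row

### The job

The blue slide box has slumped over against the light source. With the fingertips only, gently push it back upright against the white box beside it, and push its near end in so that it is flush with the ends of the other slide boxes. It is full of glass slides: do not grip, lift or knock it down, and leave the other boxes and everything else on the bench where they are.

Things in the scene. Friction and masses are not known exactly. Their poses are not given: they have to be found in the camera images.
- blue_box: slumped blue slide box, 208 deep (x) x 34 thick (y) x 168 mm tall (z), 0.35-0.7 kg. Origin: centre of underside; x from near end (robot side) to far end, y towards the row, z up its height. Starts with z leaning 27 deg to its -y side, resting on its bottom edge y = -17 mm and on the light source; turned upright about that edge it is 1-4 mm from the white box, 15-40 mm too near the robot
- blue_top_edge (a point): middle of the blue box's top edge on its leaning side (own x 0, y -17 mm, z 168 mm); pushed towards the row here, the box turns about its bottom edge, and drops upright by itself once its lean is under about 11 degrees. At the start about 150 mm above the bench, overhanging the light source, with nothing in the 55 mm between it and the light source's top
- blue_box_front (a point): centre of the blue box's near end face (own x -104 mm, z 84 mm)
- white_box: white slide box of the same size (208 x 34 x 168 mm), standing upright as the first of the row, loose; origin at the centre of its underside, x from near end to far end along its depth, y along the row away from the blue box, z up. The blue box stands correctly with its centre about 34 to 38 mm from it on its -y side and with the same x
- white_box_front (a point): centre of the white box's near end face (own x -104 mm, z 84 mm); all three boxes of the row are flush with it
- green_box: green slide box of the same size, standing next to the white one or third in the row, loose; origin and axes as for the white box
- yellow_box: yellow slide box of the same size, standing third in the row or next to the white one, loose; origin and axes as for the white box. A fixed steel bookend, 140 mm high, stops the row on this side
- light_source: fixed cold-light source, a pale housing 220 mm deep (x) x 160 mm wide (y) x 92 mm high, with flat top; origin on the bench under its centre, x and y parallel to those of the boxes; the blue box leans over its +y top edge (y +80 mm, z 92 mm). A gooseneck, at most 145 mm high, leaves its near side and curls to its -y side (own y -20 to -215 mm, x -205 to -40 mm)
- petri_dish: clear petri dish, 95 mm wide, 15 mm high, under the gooseneck's tip, loose; origin at the centre of its underside
- specimen_jar: amber glass jar with black cap, 64 mm wide, 85 mm high, loose; origin at the centre of its underside
- reagent_bottle: white plastic bottle with red cap, 60 mm wide, 130 mm high, loose; origin at the centre of its underside
- forceps: steel forceps lying on the bench, 140 mm long, 4 mm high, loose; origin about mid-length on the underside
- slide_mailer: flat white slide mailer, 82 x 34 x 9 mm, loose; origin at the centre of its underside
Not all that is in view belongs to the job. Of the things shaped like the yellow_box, the yellow one is meant. There is more than one size of the white_box; the one meant has the size given above.

How it is judged:
On the way:
1. the blue box stands upright on the bench next to the white box (angle between blue_box's own z axis and vertical below 0.06 rad and y of blue_box in the frame of white_box between -0.046 and -0.03 m and height (world z) of blue_box below 0.005 m), for 0.2 s.
At the end, for the whole second after the job is handed in: the blue box stands on the bench at rest, upright within 3.4 degrees, parallel to the white box within 3.4 degrees and no more than 12 mm away from it, its near end flush with the white box's within 7 mm; the other three boxes stand upright within 3.4 degrees (all of step 1 and x of blue_box_front in the frame of white_box_front between -0.007 and 0.007 m and angle between the x axis of blue_box and the x axis of white_box, either way round below 0.06 rad and linear speed of blue_box below 0.02 m/s and angle between each of white_box, green_box, yellow_box's own z axis and vertical below 0.06 rad); the robot touches nothing.
It fails at once if the blue box is lifted off the bench (its underside's centre over 18 mm up, or its near end's centre over 105 mm) or knocked down (leans over 46 degrees) (height (world z) of blue_box above 0.018 m or height (world z) of blue_box_front above 0.105 m or angle between blue_box's own z axis and vertical above 0.8 rad).
It fails at once if the blue box is gripped: the fingers straddle it and press on it (contact force between the fingers and blue_box above 0.5 N and y of the grasp point in the frame of blue_box between -0.014 and 0.014 m and x of the grasp point in the frame of blue_box between -0.104 and 0.104 m and z of the grasp point in the frame of blue_box below 0.186 m).
It fails at once if the blue box is pushed harder than 20 N (contact force between the arm and blue_box above 20 N).
It fails at once if another slide box is shifted more than 10 mm or tipped more than 7 degrees (distance of any of white_box, green_box, yellow_box from where it was at the start of the episode above 0.01 m or angle between any of white_box, green_box, yellow_box's own z axis and vertical above 0.12 rad).
It fails at once if another loose thing on the bench is moved more than 15 mm (distance of any of petri_dish, specimen_jar, reagent_bottle, forceps, slide_mailer from where it was at the start of the episode above 0.015 m).
It also fails if it takes over 45 s, if anything falls off the work surface, if the arm or the gripper's body presses on something with over 40 N, if the wrist force passes 120 N, or if a joint passes its speed limit or range.

### The arm

A 6-joint arm with a two-finger parallel gripper is mounted at the origin on the work surface. World frame = base frame: x ahead of the robot, y to its left, z up, the work surface at z = 0. Lengths are in m, angles in rad, forces in N, time in s.
With the tool pointing down it reaches from about 0.425 to 0.925 m from the base axis. Payload 12.5 kg.
Tool frame: the origin (TCP) lies between the finger pads; the fingertips stand 19 mm ahead of it and the grasp point (between the pads) is the TCP; z points along the fingers, y is the direction in which the jaws open and shut (so a half turn about z gives the same grasp; the last joint's range is limited). The gripper opens to 85 mm and grips with 20 to 120 N. Pads are 22 mm wide; open, the fingers measure 114 mm over their backs; the gripper's body (76 mm by 85 mm) begins 54 mm behind the grasp point. The pads swing forward as they close: fully open they stand 13 mm farther back than shut.
Start: joints at [-1.283, 0.491, 1.559, -0, 1.092, -0.106], TCP at [0.24, -0.577, 0.25] pointing down, gripper open.
Joint ranges: [-3.1, 3.1], [-0.84, 2.19], [0.05, 2.79], [-1.13, 4.28], [0.06, 2.93], [-2.69, 2.69]. Speed limits (rad/s): [2.22, 2.22, 2.79, 3.14, 3.14, 3.14].

### API

Orientations are given as a unit quaternion [w, x, y, z].
In Python, from workcell import sense, cams, robot gives the robot as it stands.
- The arm moves only by the tool arm_command, never from a script. Its argument "commands" is a list of rows, each a list of 4 numbers: the shift along the tool's x, y, z normalised to -1 to 1, where 1 is 0.25 m, then the turn about the tool's z normalised to -1 to 1, where 1 is 2 pi rad. In form: [[dx, dy, dz, roll], ...]. A call has 1 to 8 rows; each row is the pose to reach, as a shift and turn from the pose measured when the call began, along the tool's axes at that moment, turning the shorter way round; what a row does not reach only later rows make up. A row lasts 1/8 s, in which the tool goes at most 62.5 mm and 10.7 degrees, less where a joint would pass 70% of its speed; a pose out of reach is approached as far as the arm can. A call with a number of a shift or a turn outside -1 to 1 is refused whole. A call with a gripper value outside its range is refused whole. "jaw" is the opening, from -1 (shut) to 1 (fully open), so that 0 is half open, set as the call begins (left out, the last holds). The fingers move at their own pace and stop on an object; the grip force is fixed at half the most. Time passes only in rows, so rows that repeat a pose let the fingers close. It gives the time, the measured TCP pose, the force and the opening at its end, in the units of the state.
- sense(): the state, without advancing time (a new reading comes with each control period).
- cams.read_camera(name): name is "side" or "top" or "wrist"; returns a dict with "image" (420x560x3 uint8, red, green, blue), "fx", "fy", "cx", "cy" (pixels), "eye" and "attitude" of the camera in the world; the wrist camera has in their place "hand_eye" (4x4, takes a point from camera to tool coordinates, whose origin is the TCP and whose axes are the flange's). Camera axes: x right, y up, looking along -z (the intrinsics and any distortion apply to the point x, -y, -z); pixel columns grow to the right and rows downward; lengths in m; the calibration is good to about 2 mm. A picture is of the moment at which its call begins: read the wrist's pose just before it. There is no depth.
- robot.finish_job(): hands the job in, once; it reports no verdict.
The state is a dict: "t": time; "qpos": joint angles; "joint_vel": joint speeds; "joint_efforts": joint torques, N m; "tcp_pos": TCP position; "tcp_rot": TCP orientation; "ft_force": force on the tool from outside, world axes, zero at the start; "moment": the same for the moment, N m; "gripper_width": opening from 0.0 (shut) to 1.0 (fully open).
Only numpy, scipy, OpenCV 4.12 (cv2) and the standard library are available. Lean on these libraries where they do the work, as an engineer would, in place of code of your own. Each camera call takes 0.05 s, during which the arm holds its last target. There are 200 camera calls.

## Working session

There is one attempt and no reset: what is moved stays moved. The work goes in short steps, Python scripts to look and compute and a tool call to move; the robot and the scene stay as the last step left them, time stands still between calls to the robot, and variables do not carry over. Pictures are saved under pics/ and viewed, about 8 in all and at most 12, crops included, and the job is handed in when it is done.

Besides the shell and the picture viewer there is one more tool, called after "Emit:" by a JSON object that holds its "op" and its "data". arm_command: Moves the arm, as the interface text tells. Scaled input: -1 to 1 covers 0.25 m each way for a shift and 2 pi rad each way for a turn. Its arguments: {"type":"object","properties":{"commands":{"type":"array"},"jaw":{"type":"number"}},"required":["commands"]}

```bash
mkdir -p pics; cat > h.py <<'E'
import numpy as np, cv2
from workcell import sense, cams, robot
from scipy.spatial.transform import Rotation as R
def rot(q):
    q=np.array(q,float)
    return q if q.shape==(3,3) else R.from_quat([q[1],q[2],q[3],q[0]]).as_matrix()
def get(name,f=None):
    s=sense(); c=cams.read_camera(name)
    if f: cv2.imwrite('pics/'+f,c['image'][:,:,::-1])
    if name=='wrist':
        H=np.array(c['hand_eye']); T=rot(s['tcp_rot'])
        c['E']=T@H[:3,3]+np.array(s['tcp_pos']); c['A']=T@H[:3,:3]
    else: c['E']=np.array(c['eye']); c['A']=rot(c['attitude'])
    return c
def ray(c,u,v):
    return c['A']@np.array([(u-c['cx'])/c['fx'],-(v-c['cy'])/c['fy'],-1])
def onz(c,u,v,z):
    d=ray(c,u,v); return c['E']+d*(z-c['E'][2])/d[2]
def proj(c,p):
    q=c['A'].T@(np.array(p)-c['E']); return c['cx']+c['fx']*q[0]/-q[2], c['cy']-c['fy']*q[1]/-q[2]
E
python3 - <<'E'
from h import *
s=sense(); print(s)
for n in ('top','side'):
    c=get(n,n+'1.png'); print({k:v for k,v in c.items() if k!='image'})
E
```

```text
{'t': 0.0, 'qpos': array([-1.28262950e+00,  4.91596047e-01,  1.55948414e+00, -1.89818232e-05,
        1.09168523e+00, -1.05620914e-01]), 'joint_vel': array([-1.27463252e-03, -4.80349896e-04,  6.93486491e-04,  4.96405158e-04,
       -2.75931769e-04, -2.71329939e-05]), 'joint_efforts': array([-2.27343560e-03, -6.18452239e+01, -2.61598760e+01, -2.22562162e-04,
        3.97863536e-03,  1.57872768e-05]), 'tcp_pos': array([ 0.23974925, -0.57695405,  0.24969311]), 'tcp_rot': array([-5.83170389e-04,  9.80677917e-01,  1.95628424e-01, -6.18308971e-05]), 'ft_force': array([ 1.08496885,  0.58736654, -0.4988041 ]), 'moment': array([ 0.10591147, -0.00313997, -0.02057776]), 'gripper_width': 1.0026748877061074}
{'fx': 386.4344914648644, 'fy': 386.4344914648644, 'cx': 282.7177946656905, 'cy': 209.26190361269738, 'eye': array([0.24453423, 0.11727786, 1.16604171]), 'attitude': array([-0.69350723, -0.07208047,  0.06274842,  0.71408316]), 'E': array([0.24453423, 0.11727786, 1.16604171]), 'A': array([[-0.02770425,  0.9813978 , -0.18997586],
       [-0.99948954, -0.03022071, -0.01036147],
       [-0.01590993,  0.18959183,  0.98173408]])}
{'fx': 504.00790402771025, 'fy': 504.00790402771025, 'cx': 273.40933523505737, 'cy': 214.94348233931342, 'eye': array([1.12179492, 0.41023694, 1.53128421]), 'attitude': array([0.53748527, 0.13626634, 0.19696957, 0.8085444 ]), 'E': array([1.12179492, 0.41023694, 1.53128421]), 'A': array([[-0.38508213, -0.81548077,  0.43209126],
       [ 0.92284206, -0.34462514,  0.17203499],
       [ 0.00861828,  0.4649996 ,  0.88526894]])}
```

View pics/top1.png

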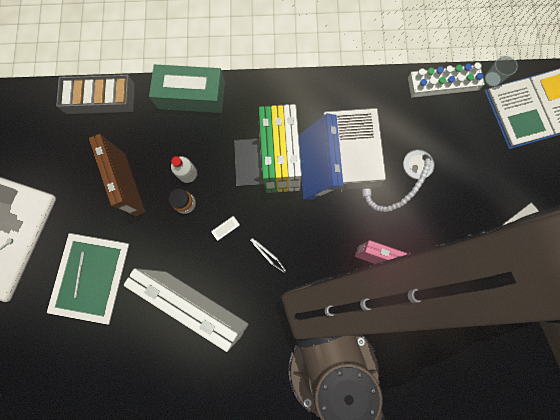

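View pics/side1.png

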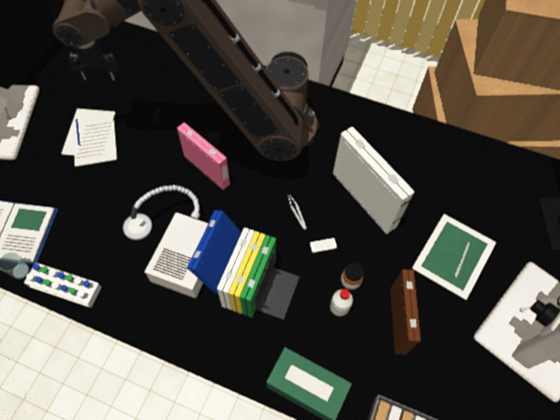

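The top view shows the row at about (280,148). The blue box leans at (322,155) onto the light source at (355,145), with the bookend at (247,162). Two things are white boxes: the row one at (291,148) and a large one at (190,310). The row one fits, as it is next to the blue box and first in the row. I'll confirm that in an enlarged crop.

```bash
python3 - <<'E'
import cv2,numpy as np
t=cv2.imread('pics/top1.png')[85:215,225:400]; s=cv2.imread('pics/side1.png')[190:330,130:310]
a=cv2.resize(t,None,fx=4,fy=4,interpolation=3)
b=cv2.resize(s,None,fx=4,fy=4,interpolation=3)
cv2.imwrite('pics/ct.png',a); cv2.imwrite('pics/cs.png',b)
E
```

```text
(no output)
```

View pics/ct.png

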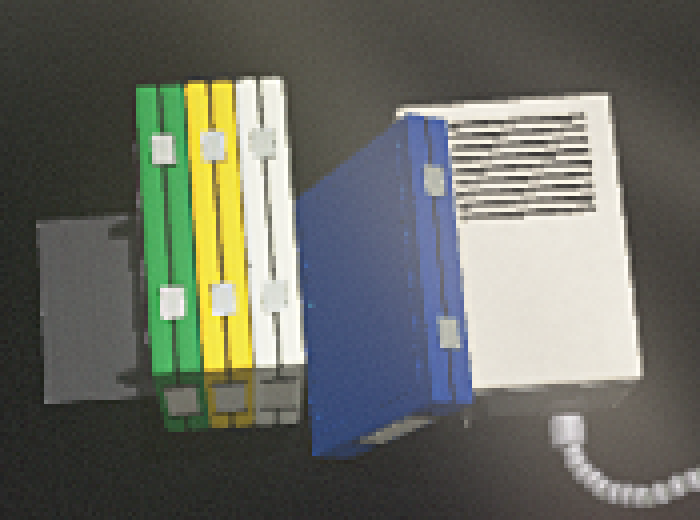

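View pics/cs.png

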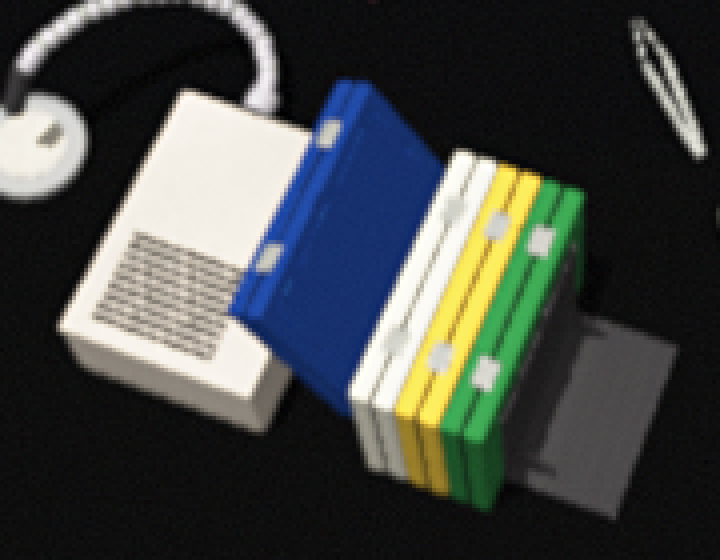

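```bash
python3 - <<'E'
from h import *
t=get('top');s=get('side')
T=lambda u,v,z:onz(t,225+(u+.5)/4-.5,85+(v+.5)/4-.5,z)
S=lambda u,v,z:onz(s,130+(u+.5)/4-.5,190+(v+.5)/4-.5,z)
np.set_printoptions(precision=4,suppress=True)
for n,F,u,v,z in [('Wnl',T,253,365,.168),('Wnr',T,304,367,.168),('Wfr',T,286,77,.168),('Wfl',T,238,78,.168),
 ('Gnl',T,152,373,.168),('Gfl',T,137,87,.168),
 ('B lean near',T,471,402,.150),('B lean far',T,446,120,.150),('B row near',T,432,414,.165),('B row far',T,406,115,.165),
 ('L near r',T,640,378,.092),('L far r',T,610,94,.092),('B bottom near row',T,315,456,.015),
 ('sW near blue',S,455,150,.168),('sW far blue',S,350,398,.168),('sB lean near',S,338,82,.150),('sB lean far',S,232,308,.150),
 ('sB row near',S,372,84,.165),('sB row far',S,268,320,.165),('sL far blue',S,260,395,.092),('sL far r',S,62,325,.092),('sL near r',S,185,90,.092)]:
    print(n,F(u,v,z))
E
```

```text
Wnl [0.5282 0.1115 0.168 ]
Wnr [0.5257 0.0775 0.168 ]
Wfr [0.7343 0.0824 0.168 ]
Wfl [0.7347 0.1157 0.168 ]
Gnl [0.5248 0.1792 0.168 ]
Gfl [0.7305 0.1859 0.168 ]
B lean near [ 0.5026 -0.0351  0.15  ]
B lean far [ 0.7068 -0.0292  0.15  ]
B row near [ 0.4914 -0.0065  0.165 ]
B row far [0.7046 0.0003 0.165 ]
L near r [ 0.5312 -0.1654  0.092 ]
L far r [ 0.7495 -0.1601  0.092 ]
B bottom near row [0.4983 0.0656 0.015 ]
sW near blue [0.5299 0.0779 0.168 ]
sW far blue [0.7376 0.0898 0.168 ]
sB lean near [ 0.5037 -0.0344  0.15  ]
sB lean far [ 0.7036 -0.024   0.15  ]
sB row near [ 0.5018 -0.0048  0.165 ]
sB row far [0.7063 0.0089 0.165 ]
sL far blue [0.7401 0.009  0.092 ]
sL far r [ 0.7485 -0.1548  0.092 ]
sL near r [ 0.5324 -0.1635  0.092 ]
```

The first crop confirms the 34 mm white box at crop (270,220). The row order from the blue box is white, yellow, green. Both views agree on these positions:
- **White near end:** x ≈ 0.528, with its blue-side face at y ≈ 0.080 and row yaw ≈ 1.6°.
- **Blue top edge:** y ≈ -0.032 at z ≈ 0.15.
- **Blue near end:** x ≈ 0.50, about 27 mm short.

I'm moving over the light source with the jaws shut.

Emit:
{"op": "arm_command", "data": {"commands": [[0.17,-0.105,0,0.02],[0.34,-0.21,0,0.04],[0.51,-0.315,0,0.058],[0.68,-0.42,0,0.058],[0.85,-0.525,0,0.058],[1.0,-0.62,0,0.058],[1.0,-0.62,0,0.058],[1.0,-0.62,0,0.058]], "jaw": -1}}

```text
t: 1.2
tcp_pos: [0.4112, -0.3382, 0.2501]
tcp_rot: [-0.0, 1.0, 0.015, -0.0]
ft_force: [-0.2, -0.3, -0.2]
gripper_width: 0.002
```

Emit:
{"op": "arm_command", "data": {"commands": [[0.14,-0.17,0,0],[0.28,-0.34,0,0],[0.42,-0.51,0,0],[0.56,-0.68,0,0],[0.7,-0.85,0,0],[0.8,-1.0,0,0],[0.8,-1.0,0,0],[0.8,-1.0,0,0]]}}

```text
t: 2.2
tcp_pos: [0.6033, -0.0835, 0.2498]
tcp_rot: [-0.0, 1.0, 0.015, -0.0]
ft_force: [-0.3, -0.4, -0.0]
gripper_width: -0.0
```

Emit:
{"op": "arm_command", "data": {"commands": [[0,0,0.15,0],[0,0,0.3,0],[0,0,0.4,0],[0,0,0.4,0]]}}

```text
t: 2.7
tcp_pos: [0.6021, -0.085, 0.1485]
tcp_rot: [-0.001, 1.0, 0.013, -0.002]
ft_force: [0.3, 0.0, 0.7]
gripper_width: 0.0
```

```bash
python3 - <<'E'
from h import *
print(sense()['tcp_pos'],sense()['ft_force'])
s=get('side')['image'][150:360,110:390]
w=get('wrist')['image']
im=np.zeros((420,1120,3),np.uint8); im[:, :560]=cv2.resize(s,(560,420)); im[:,560:]=w
cv2.imwrite('pics/b.png',cv2.resize(im,(800,300))[:,:,::-1])
E
```

```text
[ 0.60205847 -0.08503303  0.1484948 ] [0.28212504 0.04109037 0.70406109]
```

View pics/b.png

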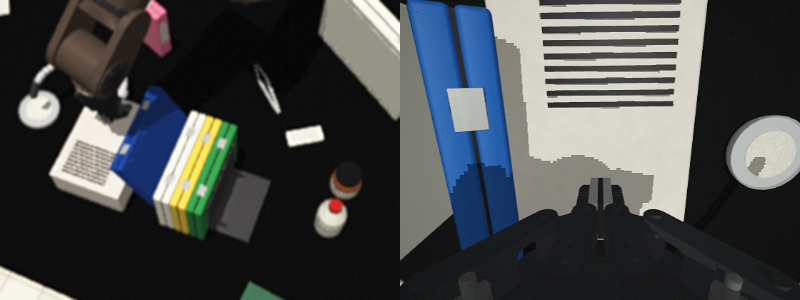

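The finger is over the light source, left of the blue top edge, with nothing touching. I'm raising it slightly, then pushing gently in +y.

Emit:
{"op": "arm_command", "data": {"commands": [[0,-0.03,-0.03,0],[0,-0.07,-0.03,0],[0,-0.11,-0.03,0],[0,-0.13,-0.03,0],[0,-0.145,-0.03,0],[0,-0.16,-0.03,0],[0,-0.175,-0.03,0],[0,-0.19,-0.03,0]]}}

```text
t: 3.8
tcp_pos: [0.602, -0.0373, 0.1583]
tcp_rot: [0.0, 1.0, 0.014, 0.0]
ft_force: [0.7, -0.9, 0.6]
gripper_width: 0.004
```

Emit:
{"op": "arm_command", "data": {"commands": [[0,-0.015,0,0],[0,-0.03,0,0],[0,-0.045,0,0],[0,-0.06,0,0]]}}

```text
t: 4.3
tcp_pos: [0.6016, -0.022, 0.1583]
tcp_rot: [0.0, 1.0, 0.014, 0.0]
ft_force: [-0.1, -0.9, -0.1]
gripper_width: 0.001
```

```bash
python3 - <<'E'
from h import *
s=get('side')['image'][150:360,110:390]
t=get('top')['image'][75:225,220:420]
im=np.hstack([cv2.resize(s,(480,360)),cv2.resize(t,(480,360))])
cv2.imwrite('pics/c.png',cv2.resize(im,(800,300))[:,:,::-1])
E
```

```text
(no output)
```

View pics/c.png

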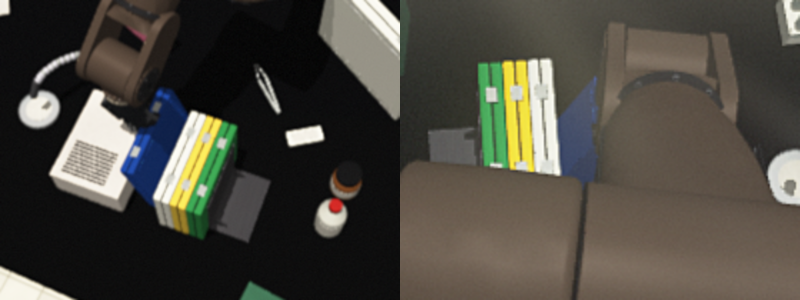

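The side view at (160,130) shows the blue box being pushed up towards the row, parallel to it, and nothing else has moved. I'm continuing in 2.5 mm steps.

Emit:
{"op": "arm_command", "data": {"commands": [[0,-0.012,0,0],[0,-0.022,0,0],[0,-0.032,0,0],[0,-0.042,0,0],[0,-0.052,0,0],[0,-0.062,0,0],[0,-0.07,0,0],[0,-0.07,0,0]]}}

```text
t: 5.4
tcp_pos: [0.6011, -0.0042, 0.1582]
tcp_rot: [-0.0, 1.0, 0.014, -0.0]
ft_force: [-0.4, 0.5, 1.1]
gripper_width: 0.0
```

Emit:
{"op": "arm_command", "data": {"commands": [[0,-0.01,0,0],[0,-0.02,0,0],[0,-0.03,0,0],[0,-0.04,0,0],[0,-0.04,0,0],[0,-0.04,0,0]]}}

```text
t: 6.15
tcp_pos: [0.6008, 0.0058, 0.1583]
tcp_rot: [-0.0, 1.0, 0.014, -0.0]
ft_force: [0.5, -0.2, 0.8]
gripper_width: 0.003
```

```bash
python3 - <<'E'
from h import *
s=get('side')['image'][150:360,110:390]
t=get('wrist')['image']
im=np.hstack([cv2.resize(s,(400,300)),cv2.resize(t,(400,300))])
cv2.imwrite('pics/d.png',im[:,:,::-1])
E
```

```text
(no output)
```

View pics/d.png

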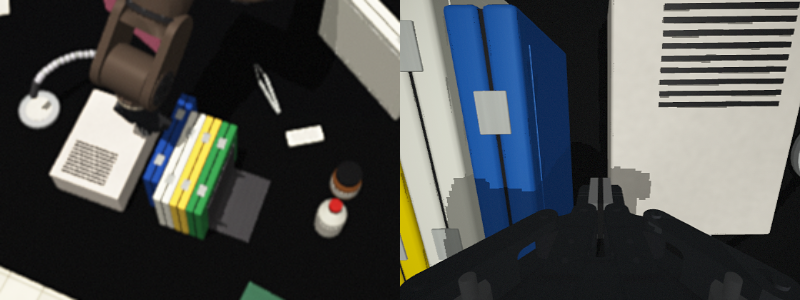

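The blue box now stands upright against the white box. In the wrist view its top is at (490,110), and its face at (550,120) is clear of the finger. I'm going up and over to the near end.

Emit:
{"op": "arm_command", "data": {"commands": [[0,0.04,-0.1,0],[0,0.04,-0.28,0],[0,0.04,-0.4,0],[-0.2,-0.06,-0.4,0],[-0.4,-0.16,-0.4,0],[-0.6,-0.24,-0.4,0],[-0.6,-0.24,-0.4,0],[-0.6,-0.24,-0.4,0]]}}

```text
t: 7.25
tcp_pos: [0.4499, 0.0615, 0.2587]
tcp_rot: [0.0, 1.0, 0.014, 0.001]
ft_force: [0.3, -0.7, 0.3]
gripper_width: 0.003
```

```bash
python3 - <<'E'
from h import *
print(sense()['tcp_pos'],sense()['qpos'])
c=get('wrist'); np.savez('w.npz',**{k:v for k,v in c.items()})
cv2.imwrite('pics/e.png',cv2.resize(c['image'],(800,600))[:,:,::-1])
E
```

```text
[0.4499196  0.06148661 0.25872011] [-9.81943702e-03  2.37304182e-01  1.94785637e+00  7.93460610e-06
  9.54961862e-01  1.53313536e+00]
```

View pics/e.png

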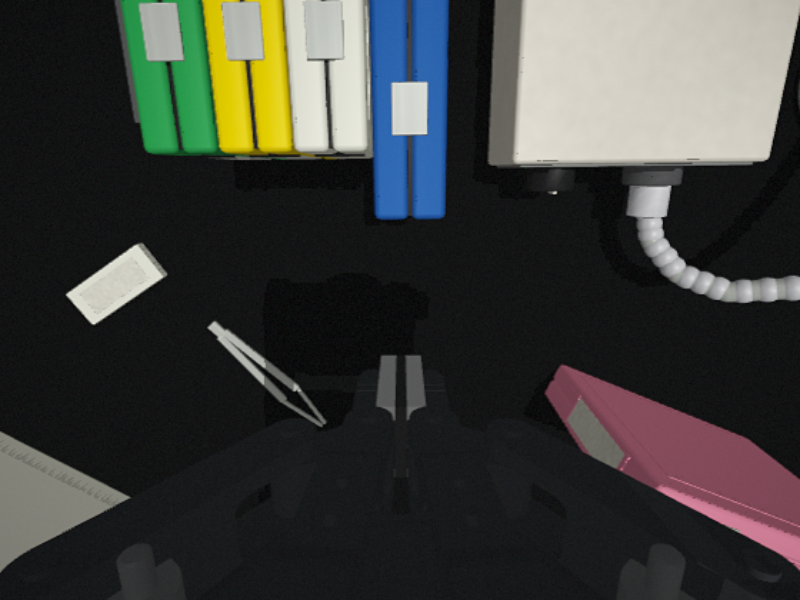

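The wrist view shows the blue near end at (410,217), sticking out past the other near ends at row 151. The jaws are clear of the forceps and pink box.

```bash
cat >> h.py <<'E'
def near(c,pts):
    for n,u,v in pts:
        p=onz(c,(u+.5)*.7-.5,(v+.5)*.7-.5,.168); t=R.from_euler('z',-.028).as_matrix()@p
        print(n,p.round(4),'row frame',t.round(4))
E
python3 - <<'E'
from h import *
c=dict(np.load('w.npz'))
near(c,[('Bl',375,217),('Br',445,217),('Wl',296,151),('Wr',368,151),('Gl',145,151),('Bf_r',448,2),('Bf_l',371,2),('Wf_r',370,2),('tip?',400,357)])
E
```

```text
Bl [0.4982 0.074  0.168 ] row frame [0.5001 0.06   0.168 ]
Br [0.4991 0.0408 0.168 ] row frame [0.5    0.0268 0.168 ]
Wl [0.5269 0.1103 0.168 ] row frame [0.5298 0.0955 0.168 ]
Wr [0.5278 0.0775 0.168 ] row frame [0.5298 0.0627 0.168 ]
Gl [0.525 0.179 0.168] row frame [0.5299 0.1642 0.168 ]
Bf_r [0.588  0.0445 0.168 ] row frame [0.589 0.028 0.168]
Bf_l [0.5871 0.0767 0.168 ] row frame [0.589  0.0602 0.168 ]
Wf_r [0.5871 0.0771 0.168 ] row frame [0.589  0.0607 0.168 ]
tip? [0.4266 0.0602 0.168 ] row frame [0.4281 0.0482 0.168 ]
```

```bash
python3 -c "
from h import *
c=dict(np.load('w.npz'));print(c['E'],c['hand_eye'])"
```

```text
[0.52108691 0.06275071 0.38217642] [[-3.65443156e-04  9.59423038e-01  2.81970389e-01  7.13562559e-02]
 [ 9.99999502e-01  6.12345367e-04 -7.87512753e-04  7.23242855e-04]
 [-9.28221140e-04  2.81969961e-01 -9.59422785e-01 -1.23351553e-01]
 [ 0.00000000e+00  0.00000000e+00  0.00000000e+00  1.00000000e+00]]
```

Emit:
{"op": "arm_command", "data": {"commands": [[0,0.022,0.15,0],[0,0.022,0.3,0],[0,0.022,0.44,0],[0,0.022,0.515,0],[0,0.022,0.515,0],[0,0.022,0.515,0]]}}

```text
t: 8.05
tcp_pos: [0.4512, 0.0556, 0.1301]
tcp_rot: [0.0, 1.0, 0.014, 0.001]
ft_force: [-0.7, 0.2, -0.2]
gripper_width: -0.001
```

Emit:
{"op": "arm_command", "data": {"commands": [[0.05,0,0,0],[0.1,0,0,0],[0.125,0,0,0],[0.137,0,0,0],[0.149,0,0,0],[0.16,0,0,0],[0.172,0,0,0],[0.184,0,0,0]]}}

```text
t: 9.05
tcp_pos: [0.4973, 0.0568, 0.1301]
tcp_rot: [0.0, 1.0, 0.014, 0.001]
ft_force: [-2.5, 0.2, -1.1]
gripper_width: -0.001
```

Emit:
{"op": "arm_command", "data": {"commands": [[0.01,0,0,0],[0.02,0,0,0],[0.03,0,0,0],[0.04,0,0,0]]}}

```text
t: 9.55
tcp_pos: [0.5075, 0.0571, 0.1301]
tcp_rot: [0.0, 1.0, 0.014, 0.001]
ft_force: [-2.7, 0.4, -0.5]
gripper_width: 0.001
```

```bash
python3 - <<'E'
from h import *
print(sense()['tcp_pos'],sense()['ft_force'])
c=get('wrist'); np.savez('w.npz',**{k:v for k,v in c.items()})
cv2.imwrite('pics/f.png',cv2.resize(c['image'],(800,600))[:,:,::-1])
E
```

```text
[0.50749722 0.05709704 0.13013657] [-2.69406855  0.37651027 -0.47765252]
```

View pics/f.png

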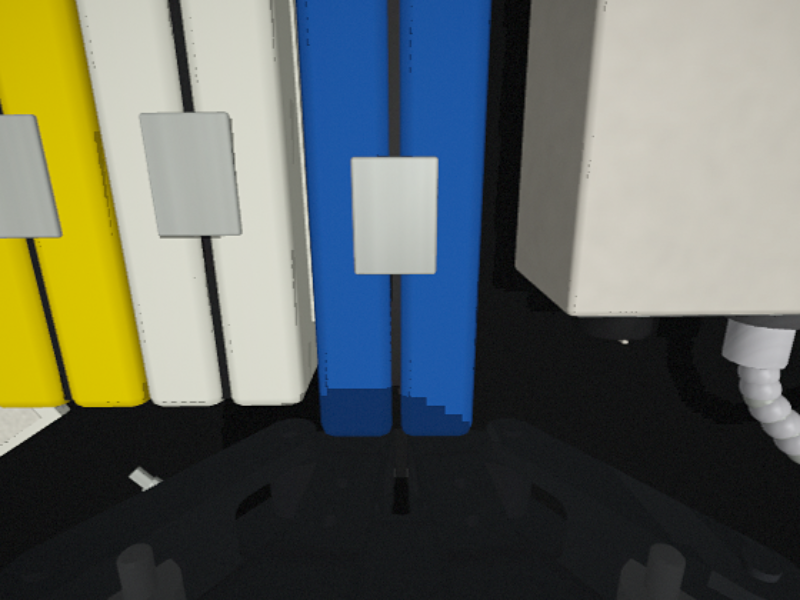

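```bash
python3 - <<'E'
from h import *
c=dict(np.load('w.npz'))
near(c,[('Bl',325,435),('Br',468,435),('Wl',155,404),('Wr',298,404)])
E
```

```text
Bl [0.522  0.0733 0.168 ] row frame [0.5238 0.0586 0.168 ]
Br [0.5228 0.0419 0.168 ] row frame [0.5237 0.0273 0.168 ]
Wl [0.5286 0.1095 0.168 ] row frame [0.5315 0.0947 0.168 ]
Wr [0.5294 0.0789 0.168 ] row frame [0.5314 0.064  0.168 ]
```

About 7 mm remains, the boxes are parallel, and the push force is around 2.7 N.

Emit:
{"op": "arm_command", "data": {"commands": [[0.009,0,0,0],[0.018,0,0,0],[0.028,0,0,0],[0.028,0,0,0]]}}

```text
t: 10.1
tcp_pos: [0.5152, 0.0573, 0.1302]
tcp_rot: [0.0, 1.0, 0.014, 0.001]
ft_force: [-0.9, 0.3, -0.0]
gripper_width: -0.001
```

Emit:
{"op": "arm_command", "data": {"commands": [[-0.1,0,0,0],[-0.25,0,0,0],[-0.3,0,-0.2,0],[-0.3,0,-0.4,0],[-0.3,0,-0.5,0],[-0.3,0,-0.5,0],[-0.3,0,-0.5,0]]}}

```text
t: 10.98
tcp_pos: [0.4398, 0.0552, 0.2544]
tcp_rot: [0.0, 1.0, 0.014, 0.001]
ft_force: [0.3, 0.3, -0.6]
gripper_width: -0.0
```

```bash
python3 - <<'E'
from h import *
print(sense()['tcp_pos'],sense()['ft_force'])
c=get('wrist'); np.savez('w.npz',**{k:v for k,v in c.items()})
cv2.imwrite('pics/g.png',cv2.resize(c['image'],(800,600))[:,:,::-1])
E
```

```text
[0.43982028 0.05522417 0.25439703] [ 0.29273935  0.32359869 -0.63689176]
```

View pics/g.png

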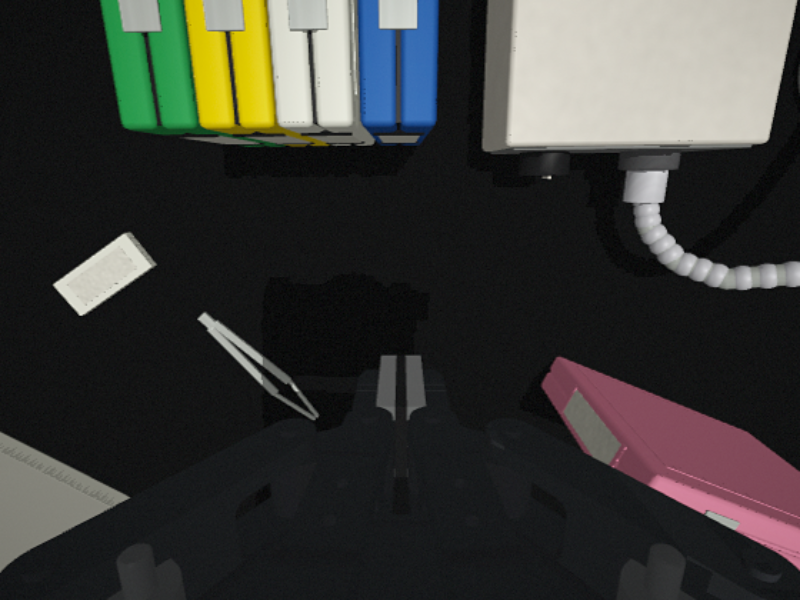

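The wrist view shows the near ends flush: blue at row 125, white at row 127, about 1 mm apart. The gap between columns 354 and 361 is about 3 mm, and the edges are parallel. I'm handing the job in.

```bash
python3 - <<'E'
from h import *
c=dict(np.load('w.npz'))
near(c,[('Bl',364,126),('Br',434,126),('Wl',281,127),('Wr',352,127),('Bftop r',438,2),('Bf l',360,2),('Wf r',354,2)])
print(robot.finish_job())
E
```

```text
Bl [0.5281 0.0727 0.168 ] row frame [0.5299 0.0579 0.168 ]
Br [0.5289 0.042  0.168 ] row frame [0.5299 0.0271 0.168 ]
Wl [0.5267 0.1092 0.168 ] row frame [0.5296 0.0945 0.168 ]
Wr [0.5275 0.078  0.168 ] row frame [0.5295 0.0632 0.168 ]
Bftop r [0.5765 0.0426 0.168 ] row frame [0.5775 0.0264 0.168 ]
Bf l [0.5757 0.0746 0.168 ] row frame [0.5775 0.0584 0.168 ]
Wf r [0.5756 0.077  0.168 ] row frame [0.5775 0.0609 0.168 ]
the job is handed in; nothing more can be done
None
```

The blue box is back upright beside the white box with its near end flush, and I have handed the job in; no verdict was reported. With the jaws shut, I pushed its top edge towards the row until it dropped upright. I then pushed its near end in about 30 mm, using only the fingertips; the wrist force never read above about 3 N at the end of a move.

The last wrist-camera check, with the arm clear and the clock at about 11 s, showed:
- **Near end:** flush with the white box to about 0.5 mm. An earlier close view had put the remaining distance about 1.6 mm further out, which is still within the 7 mm tolerance.
- **Gap and angle:** about 2.5–5 mm from the white box, with the edges visibly parallel.
- **Other things:** the row boxes, light source, forceps and slide mailer looked undisturbed. I did not re-view the jar, bottle and petri dish after the final push, but the arm never went near them.
- **Uprightness:** I judged this from the pictures and the position of the top edge, not by measuring the angle directly.

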